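# Turn the gasket scraper round in its bench guard

## Task

Somebody has put the gasket scraper into its bench guard the wrong way round, handle first, so that the steel blade stands out. Draw it out, lay it flat on the bench clear of the guard and let go of it, then take it by the handle and push it back into the guard blade first, past the spring inside, until the blade is fully home against the end stop; let go, and leave the other things where they are.

Things in the scene. Friction and masses are not known exactly. Their poses are not given: they have to be found in the camera images.
- scraper: Gasket scraper, 190 mm long, about 0.2 kg (varies): wooden handle, flat steel blade. Origin on its long axis at mid length, within 10 mm of the centre of mass. x runs along the tool to the blade tip, y across the width, z out of the flat. Handle x = -95 to +15 mm, blade x = +15 to +95 mm. Starts in the guard handle first, butt up to 10 mm from the end stop, blade standing out 70 to 80 mm.
- blade_tip (a point): Middle of the blade's front edge, x = +95 mm in the scraper's frame. The blade is 80 mm long, 40 mm wide and 4 mm thick, at the middle of the handle's thickness; when the tool lies on the bench the blade hangs clear of it.
- handle_butt (a point): Middle of the handle's rear end, x = -95 mm in the scraper's frame. The handle is 110 mm long, 30 mm wide and 22 mm thick, so its axis is 11 mm above whatever it lies on. With the blade home the last 70 mm of the handle stand out of the guard.
- guard: Guard fixed to the bench: grey steel sleeve on a wooden foot, 136 mm long, 75 mm wide (sleeve 57), 56 mm high. Origin on the bench under the middle of the sleeve's inner length. x is the push-in direction: mouth at x = -60 mm facing -x, face of the end stop at x = +60 mm. The 4 mm roof has a 14 mm sight slot along its middle. Nothing stands in front of the mouth.
- guard_mouth (a point): Centre of the guard's mouth, 37 mm above the bench. The opening is 45 mm wide (guard y = -22.5 to +22.5 mm) and 30 mm high, floor 22 mm and roof 52 mm above the bench. A tool resting in it on its handle has its axis 33 mm above the bench.
- guard_end (a point): Centre of the end stop's face inside the guard, 120 mm in from the mouth, 37 mm above the bench.
- leaf_root (a point): Root of the steel leaf spring, on the guard's +y wall 30 mm inside the mouth. It slopes inwards to stand 6.5 mm out of the wall 80 mm inside the mouth. The handle passes beside it. The blade must push it aside (about 10 N sideways): 70 to 85 mm in it feels like a stop and takes 10 to 17 N to push past, then drags less to the end stop, held against the other wall.
- sender: Bystander: fuel-tank sender head, a steel flange 110 mm across with bent pipes, up to 65 mm high. Origin under its centre.
- glass_bowl: Bystander: glass bowl 110 mm across, 45 mm high. Origin under its centre.
- grease_can: Bystander: grease can 64 mm across, 75 mm high. Origin under its centre.
Things that resemble listed ones, but are neither listed nor needed, are in the scene too. Of the things like the scraper, leave any that is blue or green; of the rest the larger one is meant.

How it is judged:
By the outcome, as a careful person would: the job done as asked, in the order asked, and still so for the second after the job is handed in, with the robot touching nothing.
It also fails if it takes over 64 s, if anything falls off the work surface, if the arm or the gripper's body presses on something with over 40 N, if the wrist force passes 120 N, or if a joint passes its speed limit or range.

## Robot

A 7-joint arm with a two-finger parallel gripper is mounted at the origin on the work surface. World frame = base frame: x ahead of the robot, y to its left, z up, the work surface at z = 0. Lengths are in mm, angles in rad, forces in N, time in s.
With the tool pointing down it reaches from about 400 to 900 mm from the base axis. Payload 5.6 kg.
Tool frame: the origin (TCP) lies midway between the tips of the shut fingers; the grasp point (between the pads) lies 19 mm behind it; x points along the fingers, y is the direction in which the jaws open and shut, and the axes are right-handed (so a half turn about x gives the same grasp; the last joint's range is limited). The gripper opens to 92 mm and grips with 3 to 60 N. Pads are 20 mm wide; open, the fingers measure 128 mm over their backs; the gripper's body (75 mm by 189 mm) begins 69 mm behind the grasp point.
Start: joints at [1.21, 0.468, -0.012, 1.603, 0.006, 1.071, -0.056], TCP at [203.069, -617.472, 214.592] pointing down, gripper open.
Joint ranges: [-2.53, 2.53], [-0.31, 2.02], [-1.57, 1.55], [0.28, 2.44], [-1.29, 4.43], [0.15, 1.84], [-2.92, 2.92]. Speed limits (rad/s): [2.57, 2.57, 3.14, 3.14, 3.14, 3.14, 3.14].

## Interface

Orientations are given as a rotation vector (axis times angle).
In Python, from cell import robot, grip, kin, viewer gives the robot as it stands. Calls block until the motion is done:
- robot.movep(position, orientation): joint-space move of the TCP to a pose.
- robot.servo_line(position, feed=150, rotation=None): straight line of the TCP; rotation=None keeps the orientation; feed is the mean speed in mm/s.
- robot.goto_joints(angles): joint-space move.
- grip(opening, newtons=None): opening from 0.0 (shut) to 1.0 (fully open); newtons is the grip in N (None keeps the last); returns when the fingers have stopped.
- robot.hold(seconds).
- kin.ik(position, orientation): joint angles nearest the present ones, or None.
- robot.observe(): the state.
- viewer.read_camera(name): name is "scene" or "top" or "wrist"; returns the picture (480x640x3 uint8, red, green, blue); there is no depth.
- viewer.camera_info(name): a dict with "camera_matrix" (3x3 intrinsics, pixels), "R" (3x3) and "t" (3): a world point X has camera coordinates R X + t. Camera axes: x right, y down, z forward; pixel columns grow to the right and rows downward; lengths in mm; the calibration is good to about 2 mm. A picture is of the moment at which its call begins: read the wrist's pose just before it. camera_info takes no time and is no camera call; for the wrist camera it gives the pose at the moment of the call.
A pose or a line that the arm cannot do raises robot.IKError and nothing moves.
- robot.job_done(): hands the job in, once; it reports no verdict.
Trained networks look in the newest picture that a camera, given by its name, has taken for a name from the list of things; names that differ only in an ending like _2 or _b are one class to them, and where a whole thing is asked for, a point or a joint stands for the part that bears it (a point fixed in the world has none). Each returns a list of dicts, best first, with "confidence" (0 to 1); they miss things now and then, are a little off and sometimes report something else, mostly with a low value. They report only what shows in the picture. A call takes as long as a camera call. They do not tell look-alikes from the thing itself.
- viewer.silhouettes(name, camera): "mask" (480x640 bool, what is visible of it).
- viewer.pinpoint(name, camera): "at" ([x, y, z] in mm, in the coordinates of the camera as it stood for that picture, good to about 4 mm: a listed point, or the origin of a listed thing).
The state is a dict: "t": time; "joints": joint angles; "joint_velocities": joint speeds; "joint_torque": joint torques, N m; "tcp_pos": TCP position; "tcp_rot": TCP orientation; "contact_force": force on the tool from outside, world axes, zero at the start; "wrist_torque": the same for the moment, N m; "grip_width": opening from 0.0 (shut) to 1.0 (fully open).
Only numpy, scipy, OpenCV 4.12 (cv2) and the standard library are available. Lean on these libraries where they do the work, as an engineer would, in place of code of your own. Each camera call takes 0.05 s, during which the arm holds its last target. There are 200 camera calls.

## Working session

There is one attempt and no reset: what is moved stays moved. The work goes in short steps, each a Python script; the robot and the scene stay as the last script left them, time stands still between calls to the robot, and variables do not carry over. Pictures are saved under pics/ and viewed, about 8 in all and at most 12, crops included, and the job is handed in when it is done.

```bash
ls; mkdir -p pics; cat > h.py <<'E'
import numpy as np, cv2
from scipy.spatial.transform import Rotation as Ro
from cell import robot, grip, kin, viewer
def shot(cam,fn=None):
    im=viewer.read_camera(cam)
    if fn: cv2.imwrite('pics/'+fn,im[:,:,::-1])
    return im
def w(at,info): return info['R'].T@(np.array(at)-info['t'])
def w_all(name,cam,info):
    return [(np.round(w(d['at'],info),1),round(d['confidence'],2)) for d in viewer.pinpoint(name,cam)]
def ray(px,info,z):
    d=info['R'].T@np.linalg.solve(np.array(info['camera_matrix']),[px[0],px[1],1.]); c=-info['R'].T@info['t']
    return c+d*(z-c[2])/d[2]
def proj(X,info):
    p=np.array(info['camera_matrix'])@(info['R']@np.array(X)+info['t']); return p[:2]/p[2]
E
python3 - <<'E'
from h import *
o=robot.observe();print(o)
print(viewer.camera_info('top'))
ims=[]
for c in ['top','scene']:
    shot(c,c+'0.png'); i=viewer.camera_info(c)
    i={k:np.array(v) for k,v in i.items()}
    for n in ['scraper','blade_tip','guard','guard_mouth','guard_end','handle_butt','sender','glass_bowl','grease_can']: print(c,n,w_all(n,c,i))
E
```

```text
pics
{'t': 0.0, 'joints': array([ 1.21001549,  0.46833507, -0.01160708,  1.60362768,  0.00600052,
        1.07142963, -0.05627297]), 'joint_velocities': array([-1.65886924e-03, -3.41773276e-05, -1.11808295e-03,  1.83156340e-03,
       -1.38527836e-03,  6.00771956e-05, -9.35849425e-04]), 'joint_torque': array([ 2.32967113e-04, -5.20582223e+01, -1.21340761e-02, -2.43754864e+01,
       -5.65980503e-02,  1.72611204e-02,  1.76691092e-04]), 'tcp_pos': array([ 202.84730781, -616.91121071,  213.66601188]), 'tcp_rot': array([ 2.05009272,  0.33032652, -2.05092259]), 'contact_force': array([ 0.28915435, -0.04160572,  0.33852658]), 'wrist_torque': array([-0.04304114, -0.00137769, -0.00374623]), 'grip_width': 1.0017560688284906}
{'camera_matrix': array([[475.05880589,   0.        , 309.89581403],
       [  0.        , 475.05880589, 245.190492  ],
       [  0.        ,   0.        ,   1.        ]]), 'R': array([[-5.16025032e-03, -9.99986671e-01,  1.69415471e-04],
       [-9.96564131e-01,  5.12858387e-03, -8.26657807e-02],
       [ 8.26638101e-02, -5.95409503e-04, -9.96577313e-01]]), 't': array([ -
[... 1029 characters left out ...]

scene blade_tip [(array([644.7, 183.8,   7.6]), 0.98), (array([421.7, 249. ,  13.5]), 0.89), (array([485.3,  80.8,  36.4]), 0.74), (array([651.9,  77.8,  10.1]), 0.58), (array([ 7.719e+02, -1.130e+01,  2.000e-01]), 0.27)]
scene guard []
scene guard_mouth [(array([505.7, 149.3,  35.6]), 0.8)]
scene guard_end [(array([541.5, 258.4,  38.6]), 0.68)]
scene handle_butt [(array([769.7, 137.8,  10.1]), 0.76), (array([545.5, 261.9,  33.8]), 0.69), (array([229.5, 275.3,  10.3]), 0.66), (array([580.5, -36.5,   8.1]), 0.64)]
scene sender [(array([ 759.1, -282.7,    2.2]), 0.9)]
scene glass_bowl [(array([774. , -13.1,   1.6]), 0.85)]
scene grease_can [(array([ 4.679e+02, -3.745e+02, -2.000e-01]), 0.64)]
```

View pics/top0.png

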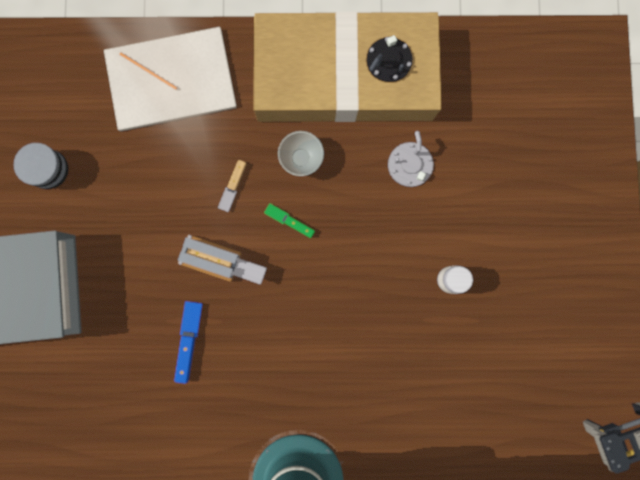

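View pics/scene0.png

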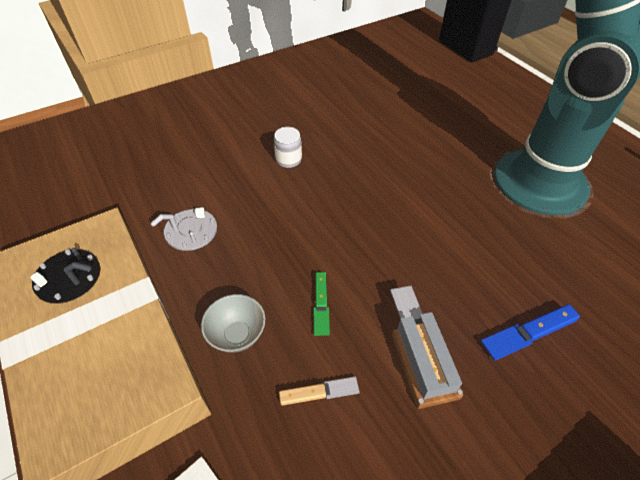

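The top view shows the guard at about (210,258) with the wood handle inside and the blade standing out to (265,273). The small wooden, green and blue scrapers are look-alikes, so the one in the guard is meant. Next I check reachability and take a close wrist look.

```bash
cat >> h.py <<'E'
def rot(jawdir):  # tool down, jaw axis along horizontal unit vector
    x=np.array([0,0,-1.]); y=np.array([jawdir[0],jawdir[1],0.]); y/=np.linalg.norm(y)
    return Ro.from_matrix(np.column_stack([x,y,np.cross(x,y)])).as_rotvec()
E
python3 - <<'E'
from h import *
a=np.arctan2(112,37); 
for nm,p in [('mouth',(488,110,30)),('lay',(450,-20,5)),('layh',(480,10,5))]:
  for k in range(0,360,30):
    t=a+np.pi/2+np.radians(k); q=kin.ik(np.array(p,float),rot([np.cos(t),np.sin(t)]))
    print(nm,k,None if q is None else np.round(q,2))
t=a+np.pi/2
q0=robot.observe()['joints']
for s in (0,np.pi):
  print(kin.ik(np.array([485,100,230.]),rot([np.cos(t+s),np.sin(t+s)])))
i=viewer.camera_info('wrist'); R=np.array(i['R']);c=-R.T@i['t'];o=robot.observe()
Rt=Ro.from_rotvec(o['tcp_rot']).as_matrix()
print('cam in tool',Rt.T@(c-o['tcp_pos']),(R@Rt).round(3),i['camera_matrix'])
E
```

```text
mouth 0 [ 0.65  1.09 -1.34  2.03  1.21  1.17  1.57]
mouth 30 [ 0.65  1.09 -1.34  2.03  1.21  1.17  2.09]
mouth 60 [-0.08  0.52 -0.25  2.07  0.23  0.57 -2.91]
mouth 90 [ 0.02  0.54 -0.38  2.07  0.34  0.59 -2.49]
mouth 120 [ 0.11  0.57 -0.49  2.06  0.45  0.62 -2.05]
mouth 150 [ 0.22  0.61 -0.64  2.05  0.58  0.66 -1.64]
mouth 180 [ 0.27  0.63 -0.7   2.05  0.64  0.69 -1.16]
mouth 210 [ 0.18  0.59 -0.58  2.06  0.53  0.65 -0.55]
mouth 240 [ 0.18  0.59 -0.58  2.06  0.53  0.65 -0.03]
mouth 270 [ 0.17  0.59 -0.57  2.06  0.52  0.64  0.5 ]
mouth 300 [ 0.21  0.6  -0.62  2.05  0.56  0.66  0.99]
mouth 330 [ 0.55  0.87 -1.12  2.04  1.02  0.94  1.17]
lay 0 [ 0.95  1.12 -1.34  2.15  1.29  1.14  1.74]
lay 30 [-0.73  0.68  0.88  2.25 -0.94  0.64 -2.09]
lay 60 [ 0.03  0.5  -0.08  2.2   0.09  0.44 -2.52]
lay 90 [ 0.18  0.52 -0.25  2.19  0.27  0.46 -2.17]
lay 120 [ 0.23  0.53 -0.31  2.19  0.34  0.47 -1.71]
lay 150 [ 0.28  0.53 -0.36  2.19  0.4   0.48 -1.24]
lay 180 [ 0.32  0.55 -0.42  2.18  0.46  0.5  -0.77]
lay 210 [ 0.38  0.56 -0.48  2.18  0.52  0.51 -0.3 ]
lay 240 [ 0.42  0.57 -0.54  2.18  0.58  0.53  
[... 527 characters left out ...]

layh 210 [ 0.33  0.6  -0.51  2.11  0.54  0.56 -0.37]
layh 240 [ 0.38  0.62 -0.57  2.11  0.6   0.58  0.1 ]
layh 270 [ 0.42  0.63 -0.63  2.1   0.66  0.6   0.58]
layh 300 [ 0.32  0.6  -0.5   2.11  0.54  0.56  1.21]
layh 330 [ 0.86  1.15 -1.34  2.08  1.29  1.18  1.19]
[ 0.73786709  0.52909942 -1.30053045  1.90380065  0.56237974  1.1488392
  2.04752692]
[ 0.5122413   0.33321399 -0.92884881  1.91301585  0.30765234  1.04534156
 -0.86639282]
cam in tool [-1.69361676e+02 -6.48013258e-02 -8.47088897e+01] [[ 0.001  1.    -0.   ]
 [-0.294  0.     0.956]
 [ 0.956 -0.     0.294]] [[354.21688958   0.         318.81219997]
 [  0.         354.21688958 240.85547027]
 [  0.           0.           1.        ]]
```

```bash
python3 - <<'E'
from h import *
m=np.array([501,148.]);e=np.array([537.5,260.4]);g=(e-m)/np.linalg.norm(e-m); gy=np.array([-g[1],g[0]])
p=m-75*g
robot.movep(np.r_[p,200],rot(-gy)); print(robot.observe()['t'])
info={k:np.array(v) for k,v in viewer.camera_info('wrist').items()}
shot('wrist','w1.png')
np.savez('w1.npz',**info)
for n in ['scraper','blade_tip','guard','guard_mouth','guard_end','handle_butt','leaf_root']: print(n,w_all(n,'wrist',info))
for n in ['scraper','guard']:
  for d in viewer.silhouettes(n,'wrist')[:2]:
    print(n,d['confidence'],cv2.boundingRect(d['mask'].astype(np.uint8)))
E
```

```text
3.6417
scraper [(array([329.5, 264.7,   8.2]), 0.77), (array([618.1,  18. ,   5.8]), 0.72), (array([519.9, 171.9,  32.6]), 0.64), (array([711.7, 156.3,   9.5]), 0.62)]
blade_tip [(array([482.2,  78.7,  28.5]), 0.96), (array([646. , 185.2,   6.4]), 0.81), (array([650.3,  74.8,   7.9]), 0.67), (array([421.6, 253.4,  10.2]), 0.59)]
guard [(array([527.9, 205. ,  -2.1]), 0.89)]
guard_mouth [(array([508.3, 146.7,  34.6]), 0.6)]
guard_end []
handle_butt [(array([769.8, 133.8,   3.9]), 0.9), (array([587.5, -38. ,   8.6]), 0.67), (array([231.9, 278.3,   8.6]), 0.63)]
leaf_root [(array([496. , 186.8,  37.2]), 0.79)]
scraper 0.83 (453, 35, 149, 38)
scraper 0.79 (431, 162, 63, 123)
guard 0.68 (280, 0, 88, 140)
```

View pics/w1.png

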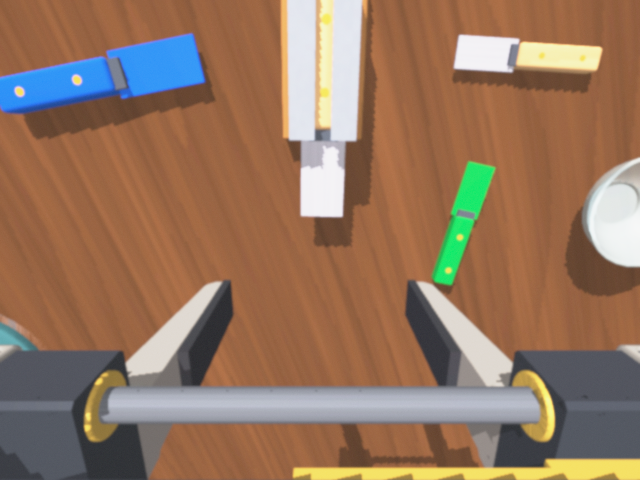

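```bash
python3 - <<'E'
from h import *
im=cv2.imread('pics/w1.png').astype(float); info=dict(np.load('w1.npz'))
hsv=cv2.cvtColor(im.astype(np.uint8),cv2.COLOR_BGR2HSV)
grey=(hsv[...,1]<60)&(hsv[...,2]>110)
def edges(rows,x0,x1):
    L=[];Rr=[]
    for r in rows:
        xs=np.where(grey[r,x0:x1])[0]+x0
        L.append((xs.min()-.5,r));Rr.append((xs.max()+.5,r))
    return L,Rr
for nm,rows,z in [('sleeve',range(5,132,6),56),('blade',range(160,210,4),35)]:
    L,Rr=edges(rows,270,385)
    print(nm,L[0],L[-1],Rr[0],Rr[-1])
    PL=np.array([ray(p,info,z)[:2] for p in L]);PR=np.array([ray(p,info,z)[:2] for p in Rr])
    C=(PL+PR)/2
    n=len(C); v=np.linalg.svd(C-C.mean(0))[2][0]; v*=np.sign(v[1])
    print('center',C.mean(0),'dir',v,np.degrees(np.arctan2(v[1],v[0])),'width',np.linalg.norm(PL-PR,axis=1).round(1)[::4])
    for P in (PL,PR):
        u=np.linalg.svd(P-P.mean(0))[2][0];print(np.degrees(np.arctan2(u[1],u[0]))%180)
col=hsv[:,300:312,:].mean(1); print('sleeve end col300', [(r,tuple(im[r,295].astype(int))) for r in range(134,146)])
print('blade tip', [(r,tuple(im[r,320].astype(int))) for r in range(211,222)])
print(ray((295,139.5),info,56),ray((352,139.5),info,56),ray((322,217),info,33))
E
```

```text
sleeve (np.float64(286.5), 5) (np.float64(288.5), 131) (np.float64(361.5), 5) (np.float64(356.5), 131)
center [523.5073404  200.38509692] dir [0.32098638 0.94708381] 71.2774123760374 width [57.6 57.8 57.3 57.5 56.9 57.2]
71.32712079860642
71.22765137585591
blade (np.float64(299.5), 160) (np.float64(299.5), 208) (np.float64(344.5), 160) (np.float64(343.5), 208)
center [493.23646207 109.95827373] dir [0.32113811 0.94703237] 71.26823282844617 width [41.5 42.1 42.6 42.2]
70.61094043051679
71.92550838664492
sleeve end col300 [(134, (np.int64(237), np.int64(229), np.int64(226))), (135, (np.int64(237), np.int64(230), np.int64(226))), (136, (np.int64(237), np.int64(229), np.int64(225))), (137, (np.int64(237), np.int64(229), np.int64(225))), (138, (np.int64(233), np.int64(225), np.int64(222))), (139, (np.int64(215), np.int64(205), np.int64(205))), (140, (np.int64(160), np.int64(156), np.int64(165))), (141, (np.int64(95), np.int64(102), np.int64(123))), (142, (np.int64(59), np.int64(75), np.int64(107))), (143, (np.int64(51), np.int64(71), np.int64(103))), (144, (np.int64(51), np.int64(70), np.int64(103))), (145, (np.int64(52), np.int64(71), np.int64(102)))]
blade tip [(211, (np.int64(245), np.int64(242), np.int64(243))), (212, (np.int64(245), np.int64(242), np.int64(243))), (213, (np.int64(245), np.int64(242), np.int64(243))), (214, (np.int64(244), np.int64(240), np.int64(242))), (215, (np.int64(236), np.int64(231), np.int64(235))), (216, (np.int64(195), np.int64(188), np.int64(200))), (217, (np.int64(119), np.int64(121), np.int64(140))), (218, (np.int64(64), np.int64(78), np.int64(108))), (219, (np.int64(52), np.int64(71), np.int64(103))), (220, (np.int64(50), np.int64(69), np.int64(101))), (221, (np.int64(50), np.int64(70), np.int64(102)))]
[483.88660838 155.98879656  56.        ] [529.96125348 140.94318817  56.        ] [483.43356137  79.36734087  33.        ]
```

Wrist view: sleeve centred at column 323 with the mouth edge at row 140, and the blade tip at (322,217). That puts the mouth at (506,149) with the axis at 71.3°. I grip the blade and draw it out.

```bash
cat >> h.py <<'E'
M=np.array([506.0,148.8]);th=np.radians(71.28);g=np.array([np.cos(th),np.sin(th)]);gy=np.array([-g[1],g[0]])
def kr(k):
    t=th+np.pi/2+np.radians(k); return rot([np.cos(t),np.sin(t)])
def F():
    o=robot.observe(); return round(o['t'],2),o['contact_force'].round(1),o['tcp_pos'].round(1),round(o['grip_width']*92,1)
E
python3 - <<'E'
from h import *
p=M-38*g-0.4*gy
robot.movep(np.r_[p,80],kr(180))
robot.servo_line(np.r_[p,23.],feed=100); print(F())
grip(0.3,50); print(F())
for d in (40,80,145):
    robot.servo_line(np.r_[p-d*g,23.5],feed=120); print(F())
info={k:np.array(v) for k,v in viewer.camera_info('scene').items()}
shot('scene','s1.png'); print(w_all('handle_butt','scene',info),w_all('blade_tip','scene',info))
E
```

```text
(5.43, array([0.3, 0.2, 1.3]), array([494.5, 112.9,  23.4]), 91.5)
(6.29, array([ 0.1, -0.1, -0. ]), array([494.2, 112.7,  23. ]), 38.9)
(6.78, array([ 0.2,  0.2, -0.8]), array([481.4,  74.6,  23.5]), 38.4)
(7.26, array([ 0., -0., -2.]), array([468.9,  37.4,  23.6]), 38.4)
(7.95, array([ 0.4, -0. , -2.5]), array([448.1, -23.8,  23.7]), 38.8)
[(array([582.9, -36.5,  10.5]), 0.91), (array([498.3, 125.1,  30.3]), 0.84), (array([766. , 134.9,  11.5]), 0.68), (array([229.8, 277.1,  10.3]), 0.66)] [(array([436.5, -55.2,  35.5]), 0.96), (array([644.9, 182.5,   8.7]), 0.78), (array([419. , 251.4,  16. ]), 0.6), (array([649.5,  76.1,   9.9]), 0.6)]
```

View pics/s1.png

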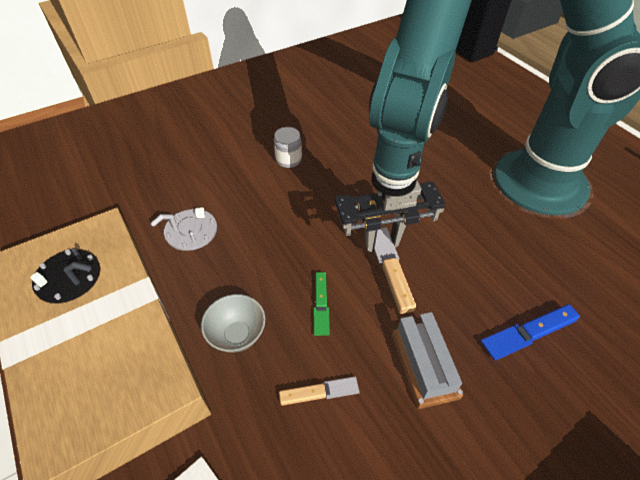

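The scraper is out, held level, with its butt clear of the guard. Now I lift, turn a quarter turn and lay it down.

```bash
python3 - <<'E'
from h import *
o=robot.observe()['tcp_pos']
robot.servo_line(np.r_[o[:2],100],feed=150)
L=np.array([577,-129.])
robot.movep(np.r_[L,60],kr(270)); print(F())
robot.servo_line(np.r_[L,10],feed=100); print(F())
for z in (5,3,2,1):
    robot.servo_line(np.r_[L,z],feed=30); print(F())
    if robot.observe()['contact_force'][2]>4: break
grip(0.65); robot.hold(0.1); print(F())
robot.servo_line(np.r_[L,120],feed=200)
robot.movep(np.r_[458-20,-88,200.],kr(90)); print(F())
info={k:np.array(v) for k,v in viewer.camera_info('wrist').items()}
shot('wrist','w2.png'); np.savez('w2.npz',**info)
for n in ['handle_butt','blade_tip','scraper']: print(n,w_all(n,'wrist',info))
E
```

```text
(10.11, array([ 0.5,  0.7, -2.1]), array([ 576.6, -128.2,   59.5]), 38.3)
(10.76, array([-0.2, -0.7, -1.5]), array([ 577.1, -128.6,    9.8]), 38.8)
(11.07, array([-0.3, -0.6, -2.2]), array([ 577.1, -129.1,    5.1]), 39.1)
(11.32, array([-0.3, -0.3, -2.8]), array([ 577. , -129.1,    3. ]), 38.6)
(11.57, array([ 0.3, -0.7, -0.9]), array([ 577.1, -129. ,    2. ]), 38.8)
(11.82, array([ 0.7, -0.1, -1.7]), array([ 577.1, -129. ,    1.1]), 38.9)
(12.42, array([ 0.8, -0. , -0.6]), array([ 577., -129.,    1.]), 60.0)
(15.11, array([-0.1,  0.4,  0.2]), array([437.9, -87.8, 199.7]), 59.6)
handle_butt [(array([433.3, -78. ,   9.8]), 0.93), (array([589.1, -36.3,   3.5]), 0.72)]
blade_tip [(array([652.4,  74.4,   6.9]), 0.91), (array([ 609.4, -139.6,    9.6]), 0.76), (array([420.3, 252.9,  13.3]), 0.56)]
scraper [(array([ 524.4, -111.5,    9.9]), 0.83)]
```

View pics/w2.png

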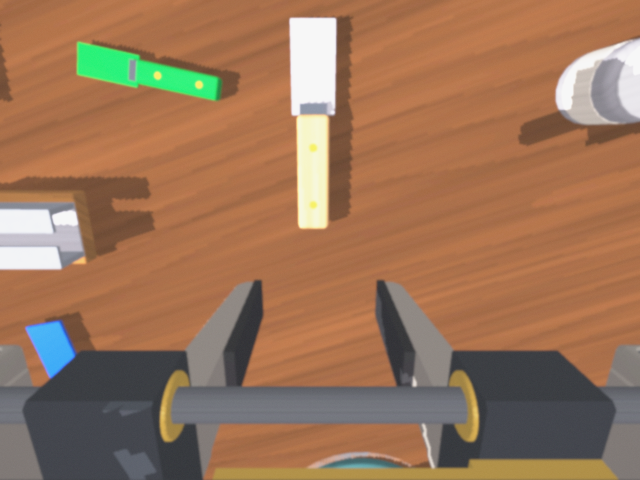

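Lying flat: butt at (313,229), tip at (314,17). I measure its exact axis.

```bash
python3 - <<'E'
from h import *
im=cv2.imread('pics/w2.png'); info=dict(np.load('w2.npz'))
hsv=cv2.cvtColor(im,cv2.COLOR_BGR2HSV).astype(int)
def prof(r): return im[r].astype(float).sum(1)
for nm,rows,z,x0,x1 in [('handle',range(130,222,6),20,285,345),('blade',range(24,98,6),13,278,350)]:
    PL=[];PR=[];px=[]
    for r in rows:
        d=np.diff(cv2.GaussianBlur(prof(r)[None],(5,1),1)[0])[x0:x1]; l=x0+d.argmax()+.5; rr=x0+d.argmin()+.5
        px.append((l,rr)); PL.append(ray((l,r),info,z)[:2]);PR.append(ray((rr,r),info,z)[:2])
    C=(np.array(PL)+PR)/2; v=np.linalg.svd(C-C.mean(0))[2][0];v*=np.sign(v[0])
    print(nm,px[::4],C.mean(0).round(1),np.degrees(np.arctan2(v[1],v[0])).round(2),np.linalg.norm(np.array(PL)-PR,axis=1).round(1)[::4])
c=im[200:240,313].sum(1); print('butt row',200+np.diff(c.astype(int)).argmin()+.5)
c=im[5:30,313].astype(int).sum(1); rt=5+np.diff(c).argmax()+.5; print('tip row',rt,ray((314,rt),info,12))
for z in (11,20): print(ray((313,229),info,z))
print('expected dir',np.degrees(th)-90, M)
E
```

```text
handle [(np.float64(296.5), np.float64(328.5)), (np.float64(296.5), np.float64(328.5)), (np.float64(296.5), np.float64(327.5)), (np.float64(297.5), np.float64(327.5))] [481.2 -95.1] -18.99 [30.1 30.7 30.3 29.9]
blade [(np.float64(288.5), np.float64(335.5)), (np.float64(289.5), np.float64(335.5)), (np.float64(289.5), np.float64(335.5)), (np.float64(290.5), np.float64(334.5))] [ 578.5 -128.5] -18.41 [41.6 41.4 42.2 41.1]
butt row 228.5
tip row 17.5 [ 610.63344236 -140.83701335   12.        ]
[427.66383331 -77.20590138  11.        ]
[429.94199239 -78.13576839  20.        ]
expected dir -18.72 [506.  148.8]
```

```bash
python3 - <<'E'
from h import *
G=np.array([459.2,-88.0])
robot.movep(np.r_[G,60],kr(90))
robot.servo_line(np.r_[G,1.0],feed=100); print(F())
grip(0.2,60); print(F())
robot.servo_line(np.r_[G,90.],feed=150); print(F())
p=M-175*g-1.3*gy
robot.movep(np.r_[p,90],kr(180))
robot.servo_line(np.r_[p,25],feed=120); robot.hold(0.2); print(F(), p)
for c in ('top','scene'):
    info={k:np.array(v) for k,v in viewer.camera_info(c).items()}
    im=shot(c,c+'2.png')
    for n in ('blade_tip','handle_butt','guard_mouth','guard_end'):
        for a,cf in w_all(n,c,info):
            d=a[:2]-M
            if abs(d@gy)<25: print(c,n,a,cf,'along',(d@g).round(1),'lat',(d@gy).round(1))
    u=proj(np.r_[M-20*g,35],info); x,y=np.clip((u-[80,60]).astype(int),0,None)
    cv2.imwrite(f'pics/{c}2c.png',cv2.resize(im[y:y+120,x:x+160,::-1],None,fx=4,fy=4,interpolation=cv2.INTER_CUBIC))
a=cv2.imread('pics/top2c.png');b=cv2.imread('pics/scene2c.png')
cv2.imwrite('pics/both2.png',cv2.resize(np.hstack([a,b]),(800,int(800*a.shape[0]/(a.shape[1]+b.shape[1])))) )
E
```

```text
(16.68, array([-0.8, -0.3,  0.3]), array([459.9, -88.1,   1.8]), 59.9)
(17.23, array([-0.7,  0.1,  3.7]), array([459.3, -88. ,   1.2]), 29.7)
(17.98, array([ 0.2,  0.3, -2.2]), array([458.6, -87.5,  89.4]), 29.4)
(19.91, array([ 0.1, -0.1, -2.8]), array([451.7, -17.2,  25.7]), 29.5) [451.06609608 -17.35943007]
top blade_tip [504.3 130.3  35.2] 0.96 along -18.1 lat -4.3
top guard_mouth [500.9 147.4  37.4] 0.59 along -3.0 lat 4.4
top guard_end [537.9 262.4  35.9] 0.56 along 117.8 lat 6.2
scene blade_tip [505.1 133.3  35.5] 0.89 along -15.0 lat -4.1
scene handle_butt [437.8 -45.3  35. ] 0.86 along -205.7 lat 2.3
scene guard_mouth [503.4 147.7  35.4] 0.68 along -1.9 lat 2.1
scene guard_end [542.5 258.6  39.3] 0.61 along 115.7 lat 0.7
```

View pics/both2.png

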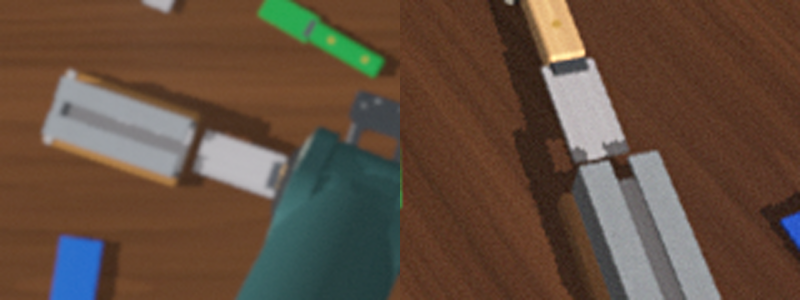

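```bash
python3 - <<'E'
from h import *
out=[]
for c,zf in (('top',4),('scene',4)):
    info={k:np.array(v) for k,v in viewer.camera_info(c).items()}
    im=cv2.imread(f'pics/{c}2.png')
    u=proj(np.r_[M-(30 if c=='top' else 20)*g,35],info); x,y=(u-[50,50]).astype(int)
    cr=cv2.resize(im[y:y+100,x:x+100],None,fx=4,fy=4,interpolation=cv2.INTER_CUBIC)
    def P(al,la,z): return tuple(int(v) for v in np.round((proj(np.r_[M+al*g+la*gy,z],info)-[x,y]+.5)*4*16))
    def L(a,b,col): cv2.line(cr,P(*a),P(*b),col,1,cv2.LINE_AA,4)
    for la in (-28.5,28.5): L((0,la,56),(128,la,56),(0,0,255))
    L((0,-28.5,56),(0,28.5,56),(0,0,255))
    lb=-1.3
    for la in (-20,20): L((-95,lb+la,37),(-15,lb+la,37),(0,255,0))
    L((-15,lb-20,37),(-15,lb+20,37),(0,255,0))
    out.append(cr)
cv2.imwrite('pics/ov.png',np.hstack(out))
E
```

```text
(no output)
```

View pics/ov.png

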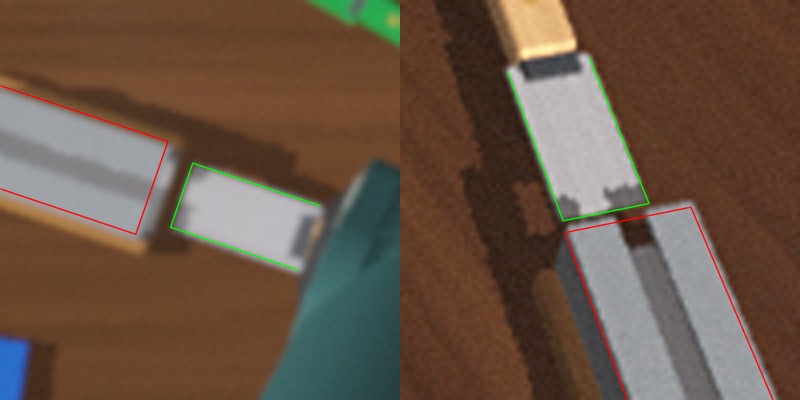

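Both overlays agree to about 1 mm laterally: the blade matches its prediction, and the mouth is perhaps 2–4 mm nearer than estimated. I insert with force monitoring.

```bash
cat >> h.py <<'E'
def fr():
    o=robot.observe(); f=o['contact_force']; d=o['tcp_pos'][:2]-M
    return dict(t=round(o['t'],2),ax=round(-f[:2]@g,1),lat=round(f[:2]@gy,1),fz=round(f[2],1),tip=round(d@g+160,1),l=round(d@gy,1),z=round(o['tcp_pos'][2],1),yaw=round(o['wrist_torque'][2],2))
E
python3 - <<'E'
from h import *
lat=-1.0
for tip in [-8,-4,0,4,8,15,25,35,45,55,60,65]:
    robot.servo_line(np.r_[M+(tip-160)*g+lat*gy,25.],feed=60); s=fr(); print(tip,*s.values())
    if s['ax']>12: print('STOP'); break
E
```

```text
-8 20.68 0.2 -0.5 -2.8 -7.4 -1.0 25.0 0.02
-4 20.93 -0.7 -0.6 -2.7 -3.7 -1.0 25.0 -0.0
0 21.18 -1.1 0.5 -3.0 0.3 -0.9 25.0 0.02
4 21.43 -0.6 0.7 -1.8 4.3 -0.9 25.0 0.05
8 21.68 0.2 0.5 -2.9 8.4 -1.0 25.0 0.09
15 21.94 -0.2 -0.1 -2.6 15.7 -1.0 25.0 0.09
25 22.26 0.3 -0.4 -2.0 25.7 -1.1 25.0 0.09
35 22.57 0.3 1.0 -3.0 35.7 -1.1 25.0 0.11
45 22.89 0.5 0.5 -2.0 45.7 -1.1 25.0 0.11
55 23.21 -0.4 -0.2 -2.0 55.7 -1.1 25.0 0.06
60 23.46 -0.4 0.7 -2.0 60.4 -1.1 25.0 0.1
65 23.71 -0.1 0.3 -2.2 65.5 -1.1 25.0 0.08
```

```bash
python3 - <<'E'
from h import *
lat=-1.0; tip=65
while tip<126:
    tip+=3 if tip<107 else 1.5
    robot.servo_line(np.r_[M+(tip-160)*g+lat*gy,25.],feed=40); s=fr(); print(tip,*s.values())
    if s['ax']>(30 if tip<105 else 24): print('STOP'); break
E
```

```text
68 23.96 -0.4 1.0 -2.3 68.3 -1.1 25.0 0.04
71 24.21 1.6 1.3 -2.8 70.8 -1.0 24.9 0.12
74 24.46 5.7 1.0 -2.0 72.7 -0.7 24.8 0.02
77 24.71 7.7 0.3 -0.6 74.5 -0.5 24.6 -0.09
80 24.96 9.0 0.5 -1.4 77.0 -0.5 24.5 0.01
83 25.21 8.6 1.2 -1.7 80.1 -0.5 24.5 -0.02
86 25.46 7.4 0.4 -1.7 83.2 -0.5 24.4 -0.0
89 25.71 9.3 -0.3 -2.0 86.2 -0.6 24.5 -0.07
92 25.96 8.2 0.7 -2.3 89.2 -0.6 24.5 -0.02
95 26.21 8.8 0.2 -2.0 92.2 -0.7 24.5 -0.02
98 26.46 7.7 0.6 -3.1 95.2 -0.7 24.5 0.04
101 26.71 8.3 -0.4 -2.3 98.3 -0.8 24.5 0.08
104 26.96 8.8 -0.0 -1.6 101.2 -0.8 24.5 0.04
107 27.21 8.7 0.1 -1.7 104.3 -0.9 24.5 0.07
108.5 27.46 8.3 -1.1 -2.8 105.4 -0.8 24.5 0.04
110.0 27.71 9.2 -0.1 -2.4 106.8 -0.8 24.5 0.06
111.5 27.96 8.9 -1.0 -2.4 108.3 -0.9 24.5 0.08
113.0 28.21 8.6 -0.9 -1.9 109.8 -0.9 24.5 0.08
114.5 28.46 9.6 -0.4 -1.3 111.3 -0.9 24.5 0.09
116.0 28.71 9.7 -0.2 -2.1 112.8 -0.9 24.5 0.1
117.5 28.96 9.4 -0.9 -2.3 114.3 -1.0 24.5 0.12
119.0 29.21 8.8 -0.8 -2.4 115.8 -1.0 24.5 0.07
120.5 29.46 9.3 -0.8 -1.6 117.3 -1.1 24.5 0.08
122.0 29.71 9.7 -0.2 -1.9 118.8 -1.0 24.5 0.17
123.5 29.96 11.4 -0.7 -2.2 119.8 -1.0 24.4 0.14
125.0 30.21 13.3 -1.4 -1.3 119.8 -1.0 24.3 0.16
126.5 30.46 17.0 -0.4 0.5 119.8 -1.0 24.2 0.23
```

```bash
python3 - <<'E'
from h import *
for tip in (128,130):
    robot.servo_line(np.r_[M+(tip-160)*g-1.0*gy,25.],feed=40); print(*fr().values())
for c in ('scene','wrist'):
    info={k:np.array(v) for k,v in viewer.camera_info(c).items()}
    im=shot(c,c+'3.png'); np.savez(c+'3.npz',**info)
    for n in ('blade_tip','handle_butt','scraper'):
        for a,cf in w_all(n,c,info):
            d=a[:2]-M
            if abs(d@gy)<25: print(c,n,a,cf,'along',(d@g).round(1),'lat',(d@gy).round(1))
a=cv2.imread('pics/scene3.png')[200:420,330:530];b=cv2.imread('pics/wrist3.png')[:300,200:450]
cv2.imwrite('pics/both3.png',np.hstack([cv2.resize(a,(400,440)),cv2.resize(b,(367,440))]))
E
```

```text
30.71 21.5 -1.3 1.3 119.9 -0.9 24.0 0.27
30.96 25.4 -0.9 2.6 119.9 -0.8 23.8 0.3
scene blade_tip [548.6 263.9  39.2] 0.97 along 122.7 lat -3.4
scene handle_butt [487.2  82.3  37.4] 0.95 along -69.0 lat -3.5
scene scraper [511.4 171.1  32.7] 0.59 along 22.9 lat 2.0
wrist handle_butt [518.  171.3  32.5] 0.58 along 25.2 lat -4.1
wrist handle_butt [485.9  82.   31.6] 0.56 along -69.7 lat -2.4
wrist scraper [520.  172.   30.8] 0.7 along 26.5 lat -5.8
```

View pics/both3.png

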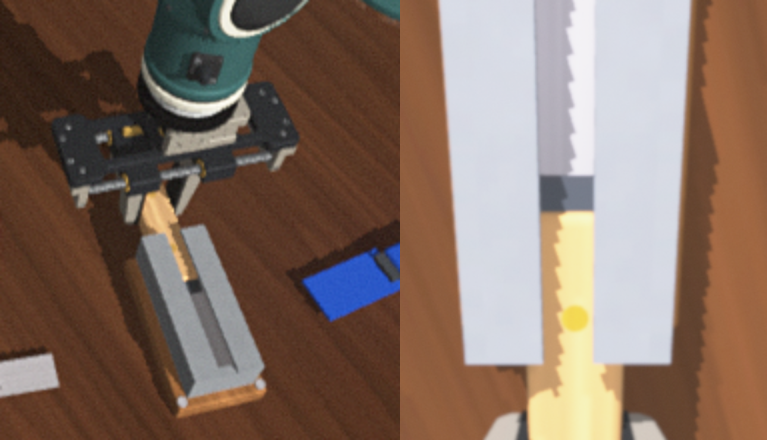

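Butt is 69.5 mm in front of the mouth, and in the slot the blade runs to the end stop with the ferrule about 40 mm in. It's home at 25 N of push, so I release and check.

```bash
python3 - <<'E'
from h import *
robot.servo_line(np.r_[M+(123.5-160)*g-1.0*gy,24.],feed=30); print(*fr().values())
grip(0.6); robot.hold(0.2); o=robot.observe(); print(*fr().values())
q=o['tcp_pos']
robot.servo_line(np.r_[q[:2],130.],feed=150)
robot.movep(np.r_[M-75*g,200],kr(180)); print(*fr().values())
info={k:np.array(v) for k,v in viewer.camera_info('wrist').items()}
im=shot('wrist','w4.png')
for n in ('blade_tip','handle_butt','scraper'):
    for a,cf in w_all(n,'wrist',info):
        d=a[:2]-M
        if abs(d@gy)<25: print(n,a,cf,'along',(d@g).round(1),'lat',(d@gy).round(1))
c=im[160:260,322].astype(int).sum(1); r=160+np.diff(cv2.GaussianBlur(c.astype(np.float32)[:,None],(1,5),1)[:,0]).argmin()+.5
for z in (22,33,44): print('butt row',r,z,((ray((322,r),info,z)[:2]-M)@g).round(1))
info={k:np.array(v) for k,v in viewer.camera_info('top').items()}
shot('top')
for n in ['sender','glass_bowl','grease_can','scraper']: print(n,w_all(n,'top',info))
E
```

```text
31.73 10.1 -0.6 0.5 119.8 -1.2 23.7 0.28
32.48 -0.8 1.7 0.1 123.6 -1.0 24.0 -0.03
33.75 -0.7 0.8 -0.8 84.8 0.1 199.9 0.04
blade_tip [528.3 207.4  -3. ] 0.63 along 62.7 lat -2.3
handle_butt [486.8  83.4  33.4] 0.92 along -68.1 lat -2.8
scraper [517.1 170.   32.4] 0.56 along 23.6 lat -3.7
butt row 218.5 22 -74.0
butt row 218.5 33 -71.4
butt row 218.5 44 -68.8
sender [(array([ 755.4, -284.2,   -2. ]), 0.74)]
glass_bowl [(array([772.2, -12.9,   1. ]), 0.61)]
grease_can [(array([ 4.651e+02, -3.717e+02, -2.000e-01]), 0.73)]
scraper [(array([705.7, 158.7,  10.1]), 0.96), (array([610.7,  14.3,   8. ]), 0.64), (array([315.7, 263.3,  11.4]), 0.57)]
```

View pics/w4.png

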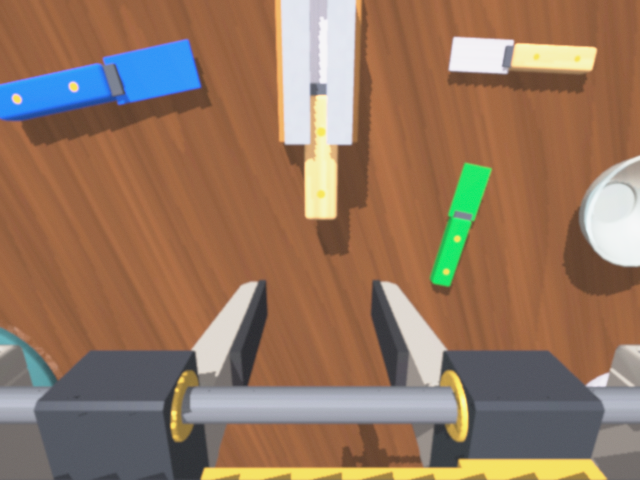

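```bash
python3 -c "
from h import *
i={k:np.array(v) for k,v in viewer.camera_info('wrist').items()}
print(((ray((300,144.5),i,56)[:2]-M)@g).round(1))
robot.job_done()"
```

```text
-1.1
the job is handed in; nothing more can be done
```

The scraper is back in its guard blade first, fully home and released. I handed the job in at about 34 s of the 64 s.

I drew it out by the blade, laid it flat on the bench clear of the guard and let go. I then took it by the handle, turned it round and pushed it in past the spring.

**Home position:**
- The push stopped at 119.8 mm in, against a stop depth of 120 mm. Force there rose to 25 N with no further travel.
- After letting go, the butt measured about 70 mm in front of the mouth in the last wrist picture, as it should be with the blade home.

**Other things:** the sender, bowl and can read within about 3 mm of where they started, which is within measuring error. The small, green and blue scrapers also look unmoved.

**Checks that disagreed:**
- The spring felt softer than described: about 9 N at 72–80 mm in, then a steady 8–9 N drag, instead of a 10–17 N peak followed by less. The butt position and the view through the slot show the tool did not slip in the grip.
- The last top view no longer detected the scraper inside the guard. A low-confidence blade-tip reading in the last wrist view was also wrong, since the tip is hidden there.

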